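# Pump up the bench hand pump

### The arm

A 6-joint arm with a two-finger parallel gripper is mounted at the origin on the work surface. World frame = base frame: x ahead of the robot, y to its left, z up, the work surface at z = 0. Lengths are in m, angles in rad, forces in N, time in s.
With the tool pointing down it reaches from about 0.35 to 1 m from the base axis. Payload 7.1 kg.
Tool frame: the origin (TCP) lies midway between the tips of the shut fingers; the grasp point (between the pads) lies 19 mm behind it; z points along the fingers, y is the direction in which the jaws open and shut (so a half turn about z gives the same grasp; the last joint's range is limited). The gripper opens to 85 mm and grips with 20 to 120 N. Pads are 22 mm wide; open, the fingers measure 114 mm over their backs; the gripper's body (76 mm by 85 mm) begins 54 mm behind the grasp point. The pads swing forward as they close: fully open they stand 13 mm farther back than shut.
Start: joints at [-1.182, 0.423, 1.63, -0, 1.089, -0.019], TCP at [0.248, -0.574, 0.231] pointing down, gripper open.
Joint ranges: [-3, 3], [-0.9, 2.11], [0.09, 2.58], [-1.31, 4.45], [0.11, 2.69], [-2.54, 2.54]. Speed limits (rad/s): [2.39, 2.39, 3.01, 3.14, 3.14, 3.14].

### API

Orientations are given as a unit quaternion [w, x, y, z].
In Python, from plant import bot, viewer gives the robot as it stands.
- The arm moves only by the tool play_rows, never from a script. Its argument "deltas" is a list of rows, each an object of numbers: "dx", "dy", "dz": the shift along the tool's x, y, z in mm; "ax", "ay", "az": the turn, a rotation vector about the tool's x, y, z in rad; "jaw": the finger opening in mm, from 0 to 85.4. In form: [{"dx": .., "dy": .., "dz": .., "ax": .., "ay": .., "az": .., "jaw": ..}, ...]. A call has 1 to 20 rows; each row shifts and turns the pose as measured when the row begins, along the tool's axes as they then stand; what a row does not reach is not made up. A row lasts 1/8 s, in which the tool goes at most 62.5 mm and 10.7 degrees, less where a joint would pass 70% of its speed; a pose out of reach is approached as far as the arm can. A call with a gripper value outside its range is refused whole. The fingers move at their own pace and stop on an object; "newtons" is the grip in N (left out, the last holds). Time passes only in rows, so rows that do not move let the fingers close. It gives the time, the measured TCP pose, the force and the opening at its end, in the units of the state.
- bot.observe(): the state, without advancing time (a new reading comes with each control period).
- viewer.read_camera(name): name is "side" or "top" or "wrist"; returns a dict with "color" (384x512x3 uint8, red, green, blue), "K" (3x3 intrinsics, pixels), "world_from_camera" (4x4, takes a point from camera to world coordinates). Camera axes: x right, y down, z forward; pixel columns grow to the right and rows downward; lengths in m; the calibration is good to about 2 mm. The wrist camera is an equidistant fisheye: a pixel r from the principal point sees the ray r / f radians off the axis. A picture is of the moment at which its call begins. There is no depth.
- bot.close_job(): hands the job in, once; it reports no verdict.
The state is a dict: "time_s": time; "joint_pos": joint angles; "joint_vel": joint speeds; "joint_efforts": joint torques, N m; "position": TCP position; "tcp_rot": TCP orientation; "wrist_force": force on the tool from outside, world axes, zero at the start; "ft_torque": the same for the moment, N m; "gripper_width": finger opening in m.
Only numpy, scipy, OpenCV 4.12 (cv2) and the standard library are available. Lean on these libraries where they do the work, as an engineer would, in place of code of your own. Each camera call takes 0.05 s, during which the arm holds its last target. There are 200 camera calls.

### The job

Push the guard plate of the bench hand pump aside, well clear of the plunger, and leave it there; then pump the plunger with your fingertips, pressing it right down and letting it spring right back up, until the indicator pin beside it stands fully out, and finish with the plunger up. Do not touch the pin itself, and leave the things around the pump where they stand: nothing is to be gripped or lifted.

Things in the scene. Friction and masses are not known exactly. Their poses are not given: they have to be found in the camera images.
- pump: hand pump, bolted down: grey block 140 x 190 mm on a plate 170 x 250 mm, block top 110 mm above the work surface. Origin: centre of the plate's underside; x to its rear, y to its left seen from its front (-x side), z up. In this frame, mm: plunger axis x -15, y -40; pin axis x -15, y 45; guard hinge x 50, y -40
- plunger_top (a point): centre of the top of the plunger's black mushroom head (48 mm wide, 16 mm thick, on an 18 mm stem); 152 mm above the work surface when up. The guard plate lies 8 mm above it until swung aside
- plunger (a joint): how far the plunger is pressed, m: 0 = up, 0.023 = fully down (hard stop). Its spring returns it within 0.4 s; it takes 3 N at the top, 9 N at the bottom, plus 3 N per 0.1 m/s of speed. A stroke deeper than 0.018 and a full return lift the pin one step; a shallower stroke may do nothing
- pin_tip (a point): tip of the indicator pin, a plain upright steel rod 12 mm wide with a round end, in a 24 mm collar whose top is 116 mm above the work surface; the tip is 118 mm above the work surface at joint 0 and 173 mm when fully out, when a black band at the pin's foot shows just above the collar
- pin (a joint): how far the pin has come out, m: starts somewhere between 0 and 0.024, fully out at 0.055. It rises 0.011 at each return of the plunger (the first time anything up to 0.018) (three to five strokes in all), stays where it is between strokes, and further pumping when it is fully out does nothing
- guard_hinge (a point): on the guard's vertical hinge axis, at the height of the plate's upper face (164 mm above the work surface); the hinge post's hub is 26 mm wide and reaches 172 mm
- guard_peg (a point): centre of the top of the upright steel peg on the guard plate, 14 mm wide, standing 36 mm above the plate (top 200 mm above the work surface), 80 mm from the hinge axis. The guard is an aluminium plate 40 mm wide, reaching 100 mm from the hinge, at 160 to 164 mm height
- guard (a joint): angle of the guard, rad: 0 = pointing to the pump's front, over the plunger (starts 0 to 0.25); grows as it swings to the pump's right (-y, away from the pin, counter-clockwise from above), 1.57 = pointing right; stop at 2.2. Below 1.2 (70 degrees) it is not well clear. Light friction (0.5 N at the peg), stays where left
- wash_bottle: bystander, loose: white plastic bottle with cap, 58 mm wide, 125 mm tall, left of the pump; origin at the centre of its underside
- jar: bystander, loose: brown glass jar with lid, 66 mm wide, 75 mm tall, in front of the pump; origin at the centre of its underside
- beaker: bystander, loose: open glass beaker, 60 mm wide, 80 mm tall, in front of the pump; origin at the centre of its underside
- tip_box: bystander, loose: grey box with clear lid, 77 x 112 x 61 mm, right of the pump; origin at the centre of its underside
- weight: bystander, loose: brass knobbed weight, 38 mm wide, 50 mm tall, behind the pump; origin at the centre of its underside
- coupling: bystander, loose: steel ring, 38 mm wide, 28 mm tall, in front of the pump; origin at the centre of its underside
- screwdriver: bystander, loose: screwdriver, 170 mm long, lying behind the pump; origin at the middle of its length, on its underside

How it is judged:
By the outcome, as a careful person would: the job done as asked, in the order asked, and still so for the second after the job is handed in, with the robot touching nothing.
It also fails if it takes over 58 s, if anything falls off the work surface, if the arm or the gripper's body presses on something with over 40 N, if the wrist force passes 120 N, or if a joint passes its speed limit or range.

## Working session

There is one attempt and no reset: what is moved stays moved. The work goes in short steps, Python scripts to look and compute and a tool call to move; the robot and the scene stay as the last step left them, time stands still between calls to the robot, and variables do not carry over. Pictures are saved under pics/ and viewed, about 8 in all and at most 12, crops included, and the job is handed in when it is done.

Besides the shell and the picture viewer there is one more tool, called after "Emit:" in YAML: its name, and indented under it one key for each argument. play_rows: Moves the arm, as the interface text tells. Its arguments: {"type":"object","properties":{"deltas":{"type":"array"},"newtons":{"type":"number"}},"required":["deltas"]}

```bash
mkdir -p pics
python3 - <<'E'
from plant import bot,viewer
import cv2,numpy as np
for n in("top","side"):
    r=viewer.read_camera(n);cv2.imwrite(f"pics/{n}0.png",r["color"][:,:,::-1]);np.savez(f"{n}0.npz",**{k:r[k] for k in("K","world_from_camera")});print(n,r["K"].tolist(),np.round(r["world_from_camera"],4).tolist())
print(bot.observe())
E
```

```text
top [[452.6834823734938, 0.0, 259.44989297536284], [0.0, 452.6834823734938, 197.61295750416866], [0.0, 0.0, 1.0]] [[-0.0286, -0.9853, 0.1685, 0.4121], [-0.9994, 0.0249, -0.0237, 0.045], [0.0192, -0.1691, -0.9854, 1.0449], [0.0, 0.0, 0.0, 1.0]]
side [[403.4741602068084, 0.0, 257.81107656241943], [0.0, 403.4741602068084, 191.49135460341515], [0.0, 0.0, 1.0]] [[0.9491, -0.2452, 0.1977, 0.4233], [-0.315, -0.7305, 0.606, -0.4602], [-0.0042, -0.6374, -0.7705, 0.7573], [0.0, 0.0, 0.0, 1.0]]
{'time_s': 0.1, 'joint_pos': array([-1.18199016e+00,  4.23749961e-01,  1.63062512e+00,  1.10505291e-06,
        1.08858817e+00, -1.89853129e-02]), 'joint_vel': array([-4.06790330e-04, -2.98261024e-03, -8.98297004e-04,  4.90100749e-06,
       -6.19441517e-04,  2.30839665e-03]), 'joint_efforts': array([ 3.13335786e-04, -5.58424222e+01, -2.82443941e+01, -9.90764420e-05,
        2.95282443e-03, -2.80641081e-05]), 'position': array([ 0.24770827, -0.57327565,  0.23062791]), 'tcp_rot': array([-6.73709738e-04,  9.79285001e-01,  2.02485597e-01, -1.25517638e-04]), 'wrist_force': array([ 0.17320264,  0.87331054, -0.53583076]), 'ft_torque': array([0.0220777 , 0.01113246, 0.01227123]), 'gripper_width': 0.08563741803237}
```

View pics/top0.png

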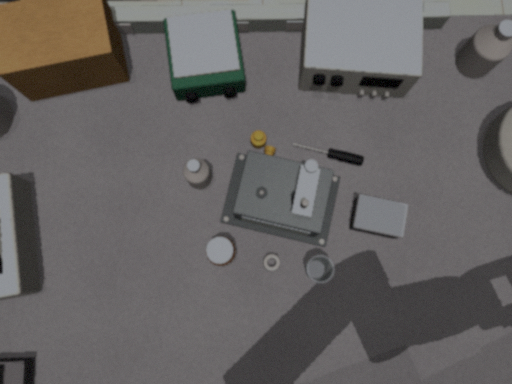

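View pics/side0.png

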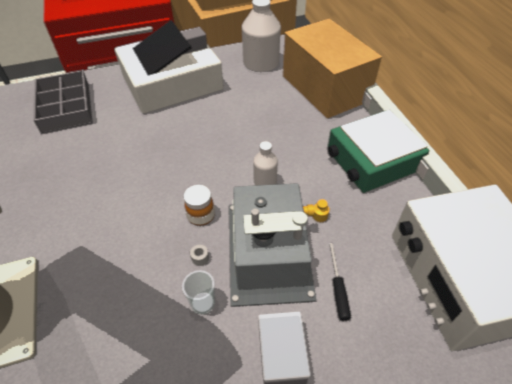

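Top view: pump plate bolts at about (241,157), (336,179), (322,242), (226,219), hinge hub at (311,166), peg at (304,202) and pin at (262,192). Side view: peg at (255,214), hinge at (300,218) and pin at (261,202). I'll fit the pump pose from these.

```bash
cat > h.py <<'E'
import numpy as np
def cam(n):
    d=np.load(n+"0.npz");return d["K"],d["world_from_camera"]
def back(n,u,v,z):
    K,T=cam(n);r=T[:3,:3]@np.linalg.solve(K,[u,v,1]);return T[:3,3]+r*(z-T[2,3])/r[2]
def proj(n,P):
    K,T=cam(n);p=K@(T[:3,:3].T@(np.asarray(P)-T[:3,3]));return p[:2]/p[2]
E
python3 - <<'E'
from h import *
import cv2
from scipy.optimize import least_squares
obs=[("top",(241,157)),("top",(336,179)),("top",(322,242)),("top",(226,219))]
B=np.array([back("top",u,v,.012) for _,(u,v) in obs]);print(B.round(4),B.mean(0))
h=[back("top",311,166,.172),back("side",300,218,.172)];p=[back("top",304,202,.2),back("side",255,212,.2)];print(np.round(h+p,4))
f=B.mean(0); e=(B[0]-B[3])+(B[1]-B[2]);yaw=np.arctan2(e[1],e[0]);print(yaw)
def W(x,y,z,c=f,a=yaw):return np.array([c[0]+np.cos(a)*x-np.sin(a)*y,c[1]+np.sin(a)*x+np.cos(a)*y,z])
H=W(.05,-.04,.172);print("hinge",H,"plunger",W(-.015,-.04,.152),"pin",W(-.015,.045,.118))
for n in("top","side"):
    im=cv2.imread(f"pics/{n}0.png")
    c=(280,200) if n=="top" else (265,235)
    im=cv2.resize(im[c[1]-65:c[1]+65,c[0]-85:c[0]+85],None,fx=4.5,fy=4.5,interpolation=cv2.INTER_CUBIC)
    for P,col in((H,(0,0,255)),(W(-.015,-.04,.152),(0,255,0)),(W(-.015,.045,.13),(255,0,0)),(W(-.07,-.095,.11),(255,255,0)),(W(-.07,.095,.11),(255,255,0)),(W(.07,.095,.11),(255,255,0)),(W(.07,-.095,.11),(255,255,0)),(p[0],(255,0,255))):
        q=(proj(n,P)-np.array(c)+[85,65])*4.5;cv2.circle(im,tuple(int(k) for k in q),3,col,-1)
    cv2.imwrite(f"pics/{n}c.png",im)
E
```

```text
[[ 0.6866  0.0607  0.012 ]
 [ 0.6283 -0.1602  0.012 ]
 [ 0.4823 -0.1197  0.012 ]
 [ 0.5409  0.0983  0.012 ]] [ 0.58452299 -0.03023576  0.012     ]
[[ 0.6224 -0.0801  0.172 ]
 [ 0.6255 -0.0821  0.172 ]
 [ 0.546  -0.0595  0.2   ]
 [ 0.5472 -0.0638  0.2   ]]
-0.26138225272552706
hinge [ 0.62248803 -0.08179792  0.172     ] plunger [ 0.55969584 -0.06500087  0.152     ] pin [0.58166121 0.017112   0.118     ]
```

View pics/topc.png

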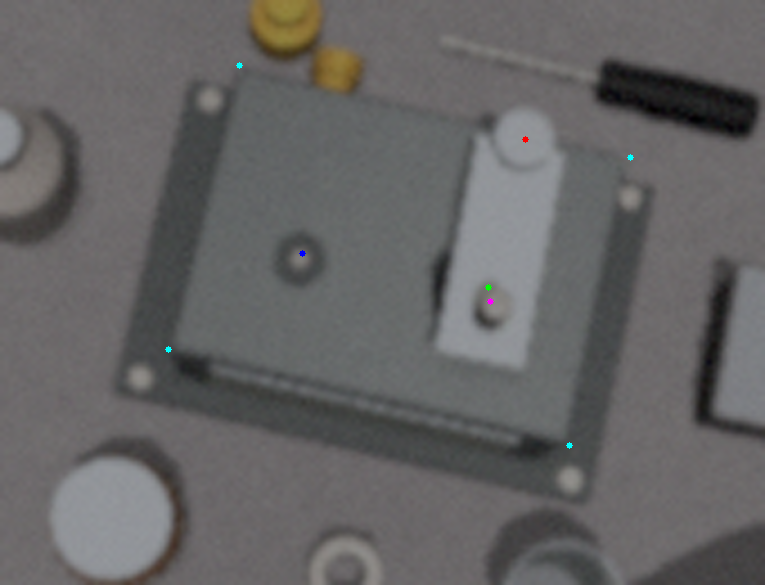

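View pics/sidec.png

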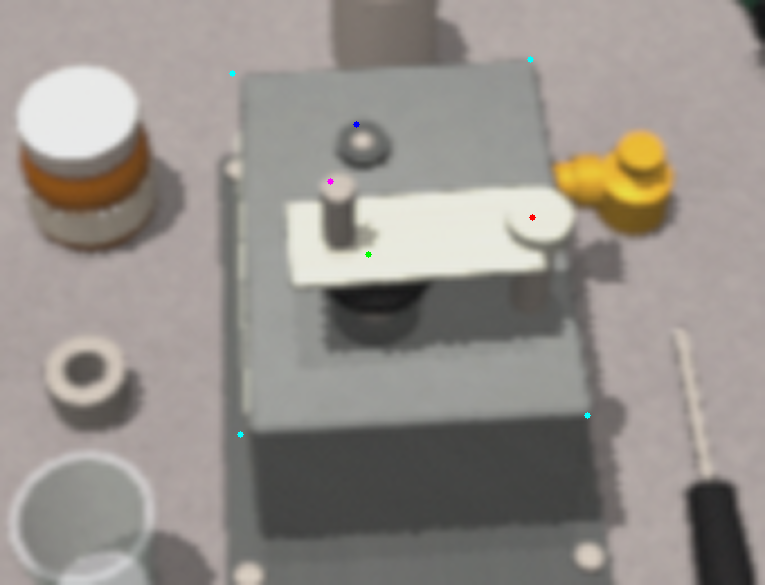

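Crops: the modelled hinge and plunger points land within about 3 mm. The peg is at about (0.547,-0.061), so the guard angle is about 0. The pin is nearly in. I'll move high over to the left side of the peg with the jaws shut.

Emit:
play_rows:
  deltas:
    - {"dx": 0, "dy": 0, "dz": -40, "jaw": 0}
    - {"dx": 42, "dy": -32, "dz": 0, "jaw": 0}
    - {"dx": 42, "dy": -32, "dz": 0, "jaw": 0}
    - {"dx": 42, "dy": -32, "dz": 0, "jaw": 0}
    - {"dx": 42, "dy": -32, "dz": 0, "jaw": 0}
    - {"dx": 42, "dy": -32, "dz": 0, "jaw": 0}
    - {"dx": 42, "dy": -32, "dz": 0, "jaw": 0}
    - {"dx": 42, "dy": -32, "dz": 0, "jaw": 0}
    - {"dx": 42, "dy": -32, "dz": 0, "jaw": 0}
    - {"dx": 42, "dy": -32, "dz": 0, "jaw": 0}
    - {"dx": 42, "dy": -32, "dz": 0, "jaw": 0}
    - {"dx": 42, "dy": -32, "dz": 0, "jaw": 0}
    - {"dx": 37, "dy": -27, "dz": 0, "jaw": 0}
    - {"az": 0.17, "jaw": 0}
    - {"az": 0.17, "jaw": 0}
    - {"az": 0.17, "jaw": 0}
    - {"az": 0.15, "jaw": 0}
    - {"jaw": 0}

```text
validation failed for argument at $.de...
```

```bash
cat >> h.py <<'E'
def rel(P):
    from plant import bot
    from scipy.spatial.transform import Rotation as R
    s=bot.observe();q=s["tcp_rot"];Rm=R.from_quat(q,scalar_first=True).as_matrix()
    print("t",s["time_s"],"pos",s["position"].round(4),"yaw x",np.degrees(np.arctan2(Rm[1,0],Rm[0,0])).round(1),"tilt",Rm[:,2].round(3),"F",s["wrist_force"].round(1),"w",s["gripper_width"],"j",s["joint_pos"].round(2))
    print("delta tool mm",(1000*Rm.T@(np.array(P)-s["position"])).round(1))
E
python3 - <<'E'
from h import *
import cv2
from plant import viewer
rel([.5555,-.027,.178])
for n in ("top",):
    r=viewer.read_camera(n);cv2.imwrite("pics/w1.png",cv2.resize(r["color"][110:270,180:380,::-1],None,fx=4,fy=4,interpolation=cv2.INTER_CUBIC))
E
```

```text
t 0.1 pos [ 0.2477 -0.5733  0.2306] yaw x 23.4 tilt [-0.001  0.001 -1.   ] F [ 0.2  0.9 -0.5] w 0.08563741803237 j [-1.18  0.42  1.63  0.    1.09 -0.02]
delta tool mm [ 499.2 -379.3   53.2]
```

View pics/w1.png

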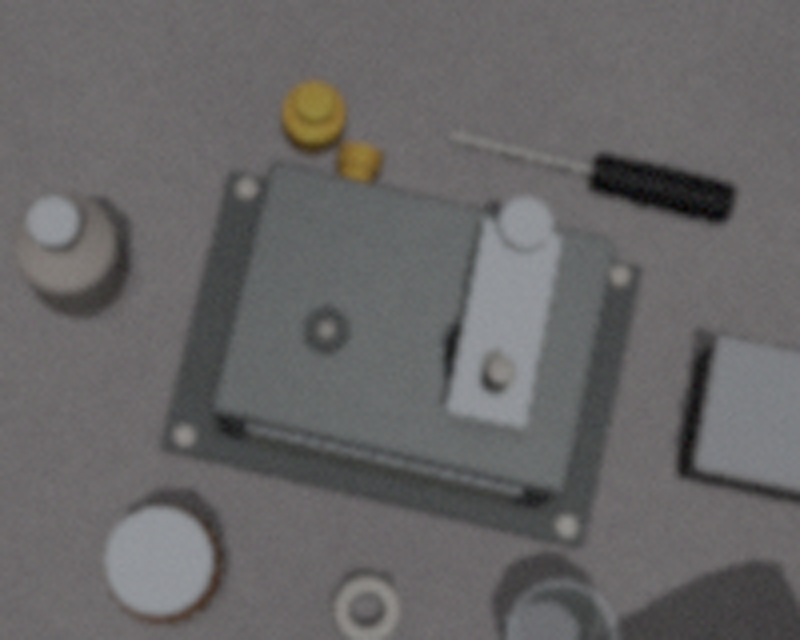

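The call was refused, so nothing moved; the picture shows the scene unchanged, with the peg at (498,368) in the crop. I'll resend with every field filled in.

Emit:
play_rows:
  deltas:
    - {"dx": 0, "dy": 0, "dz": -40, "ax": 0, "ay": 0, "az": 0, "jaw": 0}
    - {"dx": 42, "dy": -32, "dz": 0, "ax": 0, "ay": 0, "az": 0, "jaw": 0}
    - {"dx": 42, "dy": -32, "dz": 0, "ax": 0, "ay": 0, "az": 0, "jaw": 0}
    - {"dx": 42, "dy": -32, "dz": 0, "ax": 0, "ay": 0, "az": 0, "jaw": 0}
    - {"dx": 42, "dy": -32, "dz": 0, "ax": 0, "ay": 0, "az": 0, "jaw": 0}
    - {"dx": 42, "dy": -32, "dz": 0, "ax": 0, "ay": 0, "az": 0, "jaw": 0}
    - {"dx": 42, "dy": -32, "dz": 0, "ax": 0, "ay": 0, "az": 0, "jaw": 0}
    - {"dx": 42, "dy": -32, "dz": 0, "ax": 0, "ay": 0, "az": 0, "jaw": 0}
    - {"dx": 42, "dy": -32, "dz": 0, "ax": 0, "ay": 0, "az": 0, "jaw": 0}
    - {"dx": 42, "dy": -32, "dz": 0, "ax": 0, "ay": 0, "az": 0, "jaw": 0}
    - {"dx": 42, "dy": -32, "dz": 0, "ax": 0, "ay": 0, "az": 0, "jaw": 0}
    - {"dx": 42, "dy": -32, "dz": 0, "ax": 0, "ay": 0, "az": 0, "jaw": 0}
    - {"dx": 37, "dy": -27, "dz": 0, "ax": 0, "ay": 0, "az": 0, "jaw": 0}
    - {"dx": 0, "dy": 0, "dz": 0, "ax": 0, "ay": 0, "az": 0.17, "jaw": 0}
    - {"dx": 0, "dy": 0, "dz": 0, "ax": 0, "ay": 0, "az": 0.17, "jaw": 0}
    - {"dx": 0, "dy": 0, "dz": 0, "ax": 0, "ay": 0, "az": 0.17, "jaw": 0}
    - {"dx": 0, "dy": 0, "dz": 0, "ax": 0, "ay": 0, "az": 0.15, "jaw": 0}
    - {"dx": 0, "dy": 0, "dz": 0, "ax": 0, "ay": 0, "az": 0, "jaw": 0}

```text
time_s: 2.4
position: [0.564, -0.0087, 0.2694]
tcp_rot: [-0.001, 0.991, -0.135, -0.002]
wrist_force: [-0.4, 0.4, 0.6]
gripper_width: -0.0001
```

Run:
```python
from h import *
import cv2
from plant import viewer
rel([.5555,-.027,.178])
r=viewer.read_camera("side");cv2.imwrite("pics/w2.png",cv2.resize(r["color"][100:300,170:400,::-1],None,fx=3,fy=3,interpolation=cv2.INTER_CUBIC))
```

```text
t 2.4 pos [ 0.564  -0.0087  0.2694] yaw x -15.6 tilt [-0.003  0.003 -1.   ] F [-0.4  0.4  0.6] w -5.20277114953498e-05 j [-0.04  0.29  1.73  0.    1.12  1.8 ]
delta tool mm [-3.  20.1 91.3]
```

View pics/w2.png

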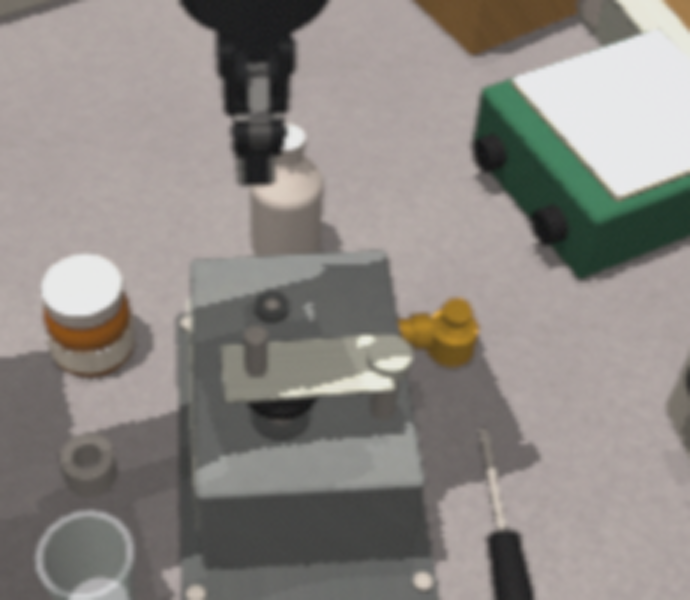

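Emit:
play_rows:
  deltas:
    - {"dx": -3, "dy": 15, "dz": 0, "ax": 0, "ay": 0, "az": 0, "jaw": 0}
    - {"dx": 0, "dy": 0, "dz": 46, "ax": 0, "ay": 0, "az": 0, "jaw": 0}
    - {"dx": 0, "dy": 0, "dz": 45, "ax": 0, "ay": 0, "az": 0, "jaw": 0}
    - {"dx": 0, "dy": 0, "dz": 0, "ax": 0, "ay": 0, "az": 0, "jaw": 0}
    - {"dx": 0, "dy": 12, "dz": 0, "ax": 0, "ay": 0, "az": 0, "jaw": 0}

```text
time_s: 3.08
position: [0.5538, -0.0374, 0.179]
tcp_rot: [-0.001, 0.992, -0.13, 0.0]
wrist_force: [0.8, -0.0, 0.2]
gripper_width: 0.0
```

Run:
```python
from h import *
rel([.5465,-.061,.178]);rel([.6235,-.0815,.178])
```

```text
t 3.075 pos [ 0.5538 -0.0374  0.179 ] yaw x -14.9 tilt [ 0.001  0.002 -1.   ] F [ 0.8 -0.   0.2] w 2.804390760668786e-05 j [-0.09  0.39  1.83  0.    0.93  1.74]
delta tool mm [-1.  24.7  1. ]
t 3.075 pos [ 0.5538 -0.0374  0.179 ] yaw x -14.9 tilt [ 0.001  0.002 -1.   ] F [ 0.8 -0.   0.2] w 2.804390760668786e-05 j [-0.09  0.39  1.83  0.    0.93  1.74]
delta tool mm [78.7 24.6  1. ]
```

Geometry is as planned, so I'll sweep in an arc about the hinge.

Emit:
play_rows:
  deltas:
    - {"dx": -3, "dy": 13, "dz": 0, "ax": 0, "ay": 0, "az": -0.15, "jaw": 0}
    - {"dx": -3, "dy": 13, "dz": 0, "ax": 0, "ay": 0, "az": -0.15, "jaw": 0}
    - {"dx": -3, "dy": 13, "dz": 0, "ax": 0, "ay": 0, "az": -0.15, "jaw": 0}
    - {"dx": -3, "dy": 13, "dz": 0, "ax": 0, "ay": 0, "az": -0.15, "jaw": 0}

```text
time_s: 3.58
position: [0.5426, -0.0929, 0.1871]
tcp_rot: [0.001, 0.984, 0.179, 0.005]
wrist_force: [0.1, 0.9, -0.8]
gripper_width: -0.0001
```

Run:
```python
from h import *
rel([.6235,-.0815,.178])
```

```text
t 3.575 pos [ 0.5426 -0.0929  0.1871] yaw x 20.6 tilt [ 0.011  0.    -1.   ] F [ 0.1  0.9 -0.8] w -8.616014560390066e-05 j [-0.19  0.37  1.84  0.    0.93  1.02]
delta tool mm [79.6 17.8 10. ]
```

Emit:
play_rows:
  deltas:
    - {"dx": -3, "dy": 11, "dz": 5, "ax": 0, "ay": 0, "az": -0.15, "jaw": 0}
    - {"dx": -3, "dy": 11, "dz": 4, "ax": 0, "ay": 0, "az": -0.15, "jaw": 0}
    - {"dx": -2, "dy": 11, "dz": 3, "ax": 0, "ay": 0, "az": -0.15, "jaw": 0}
    - {"dx": -2, "dy": 11, "dz": 2, "ax": 0, "ay": 0, "az": -0.15, "jaw": 0}

```text
time_s: 4.08
position: [0.5615, -0.1399, 0.1829]
tcp_rot: [0.007, 0.882, 0.471, 0.01]
wrist_force: [-0.5, 0.7, 0.0]
gripper_width: 0.0005
```

Run:
```python
from h import *
rel([.6235,-.0815,.178])
```

```text
t 4.075 pos [ 0.5615 -0.1399  0.1829] yaw x 56.2 tilt [ 0.023 -0.003 -1.   ] F [-0.5  0.7  0. ] w 0.0004842712111064767 j [-0.27  0.41  1.79  0.    0.93  0.32]
delta tool mm [83.  19.   6.2]
```

Emit:
play_rows:
  deltas:
    - {"dx": -2, "dy": 12, "dz": 4, "ax": 0, "ay": 0, "az": -0.15, "jaw": 0}
    - {"dx": -2, "dy": 12, "dz": 3, "ax": 0, "ay": 0, "az": -0.15, "jaw": 0}
    - {"dx": -2, "dy": 12, "dz": 2, "ax": 0, "ay": 0, "az": -0.15, "jaw": 0}
    - {"dx": -2, "dy": 12, "dz": 2, "ax": 0, "ay": 0, "az": -0.15, "jaw": 0}
    - {"dx": 0, "dy": 0, "dz": 0, "ax": 0, "ay": 0, "az": 0, "jaw": 0}

```text
time_s: 4.7
position: [0.6067, -0.1709, 0.1845]
tcp_rot: [0.015, 0.696, 0.718, 0.01]
wrist_force: [0.1, 0.5, -0.1]
gripper_width: 0.0001
```

Run:
```python
from h import *
import cv2
from plant import viewer
rel([.6235,-.0815,.178])
rel([.561,-.064,.178])
r=viewer.read_camera("side");cv2.imwrite("pics/w3.png",cv2.resize(r["color"][100:300,170:400,::-1],None,fx=3,fy=3,interpolation=cv2.INTER_CUBIC))
```

```text
t 4.7 pos [ 0.6067 -0.1709  0.1845] yaw x 91.7 tilt [ 0.036 -0.008 -0.999] F [ 0.1  0.5 -0.1] w 8.223746641731012e-05 j [-0.29  0.47  1.68  0.    0.96 -0.33]
delta tool mm [88.9 19.3  6.4]
t 4.7 pos [ 0.6067 -0.1709  0.1845] yaw x 91.7 tilt [ 0.036 -0.008 -0.999] F [ 0.1  0.5 -0.1] w 8.223746641731012e-05 j [-0.29  0.47  1.68  0.    0.96 -0.33]
delta tool mm [108.3 -42.6   4. ]
```

View pics/w3.png

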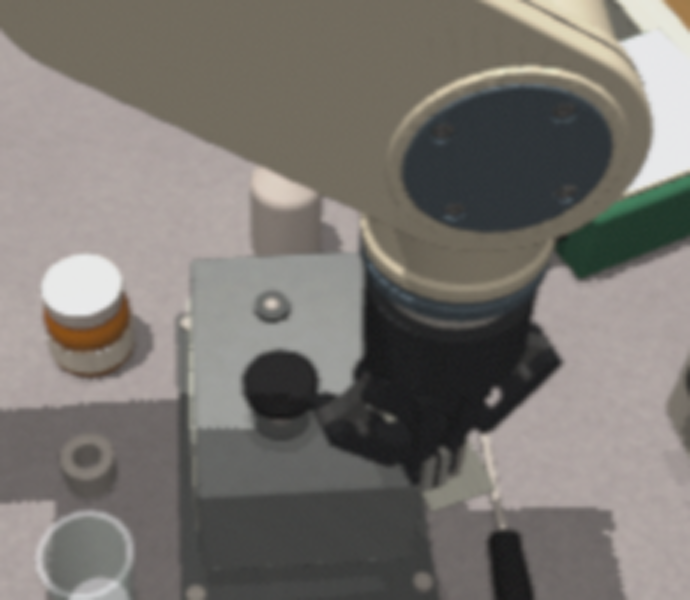

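The guard is at about 107° (plate seen at right, crop (460,480)). Plunger head is fully exposed at crop (280,380) and the pin is at (271,302). I'll back off, lift, go over the plunger, level the tool and turn the jaws clear of both hub and pin.

Emit:
play_rows:
  deltas:
    - {"dx": 0, "dy": -20, "dz": 0, "ax": 0, "ay": 0, "az": 0, "jaw": 0}
    - {"dx": 0, "dy": -22, "dz": -10, "ax": 0.036, "ay": 0.008, "az": 0, "jaw": 0}
    - {"dx": 0, "dy": 0, "dz": -30, "ax": 0, "ay": 0, "az": 0, "jaw": 0}
    - {"dx": 50, "dy": 0, "dz": 0, "ax": 0, "ay": 0, "az": 0, "jaw": 0}
    - {"dx": 50, "dy": 0, "dz": 0, "ax": 0, "ay": 0, "az": 0, "jaw": 0}
    - {"dx": 0, "dy": 0, "dz": 0, "ax": 0, "ay": 0, "az": -0.17, "jaw": 0}
    - {"dx": 0, "dy": 0, "dz": 0, "ax": 0, "ay": 0, "az": -0.17, "jaw": 0}
    - {"dx": 0, "dy": 0, "dz": 0, "ax": 0, "ay": 0, "az": -0.16, "jaw": 0}
    - {"dx": 0, "dy": 0, "dz": 0, "ax": 0, "ay": 0, "az": 0, "jaw": 0}

```text
time_s: 5.88
position: [0.5579, -0.0709, 0.2336]
tcp_rot: [0.004, 0.504, 0.864, 0.001]
wrist_force: [0.5, 0.4, -0.5]
gripper_width: 0.0001
```

Run:
```python
from h import *
P=back("side",263.3,226,.152);print(P)
rel([.561,-.064,.16])
```

```text
[ 0.56238365 -0.06463962  0.152     ]
t 5.875 pos [ 0.5579 -0.0709  0.2336] yaw x 119.5 tilt [ 0.008 -0.003 -1.   ] F [ 0.5  0.4 -0.5] w 0.00013681612541259443 j [-0.15  0.33  1.77 -0.    1.03 -0.66]
delta tool mm [ 4.9  5.7 73.6]
```

Emit:
play_rows:
  deltas:
    - {"dx": 5, "dy": 6, "dz": 30, "ax": 0, "ay": 0.008, "az": 0, "jaw": 0}
    - {"dx": 0, "dy": 0, "dz": 30, "ax": 0, "ay": 0, "az": 0, "jaw": 0}
    - {"dx": 0, "dy": 0, "dz": 15, "ax": 0, "ay": 0, "az": 0, "jaw": 0}
    - {"dx": 0, "dy": 0, "dz": 0, "ax": 0, "ay": 0, "az": 0, "jaw": 0}

```text
time_s: 6.38
position: [0.5618, -0.0642, 0.1599]
tcp_rot: [0.003, 0.512, 0.859, 0.004]
wrist_force: [0.2, -0.3, -0.1]
gripper_width: 0.0001
```

Run:
```python
from h import *
rel([.5617,-.0643,.130])
```

```text
t 6.375 pos [ 0.5618 -0.0642  0.1599] yaw x 118.4 tilt [ 0.009  0.004 -1.   ] F [ 0.2 -0.3 -0.1] w 9.051823449255642e-05 j [-0.14  0.43  1.82  0.01  0.89 -0.64]
delta tool mm [-0.  -0.4 29.9]
```

Emit:
play_rows:
  deltas:
    - {"dx": 0, "dy": 0, "dz": 10, "ax": 0, "ay": 0, "az": 0, "jaw": 0}
    - {"dx": 0, "dy": 0, "dz": 10, "ax": 0, "ay": 0, "az": 0, "jaw": 0}
    - {"dx": 0, "dy": 0, "dz": 8, "ax": 0, "ay": 0, "az": 0, "jaw": 0}
    - {"dx": 0, "dy": 0, "dz": 3, "ax": 0, "ay": 0, "az": 0, "jaw": 0}

```text
time_s: 6.88
position: [0.5632, -0.0645, 0.132]
tcp_rot: [0.004, 0.513, 0.858, 0.005]
wrist_force: [-4.1, 1.6, 9.2]
gripper_width: 0.0003
```

Run:
```python
from h import *
rel([.5617,-.0643,.129])
```

```text
t 6.875 pos [ 0.5632 -0.0645  0.132 ] yaw x 118.2 tilt [ 0.012  0.003 -1.   ] F [-4.1  1.6  9.2] w 0.00026345398491315404 j [-0.14  0.47  1.83  0.01  0.83 -0.63]
delta tool mm [ 0.9 -1.3  3. ]
```

At 20 mm down with 9 N. Pressing to the stop, then releasing fully.

Emit:
play_rows:
  deltas:
    - {"dx": 0, "dy": 0, "dz": 4, "ax": 0, "ay": 0, "az": 0, "jaw": 0}
    - {"dx": 0, "dy": 0, "dz": 2, "ax": 0, "ay": 0, "az": 0, "jaw": 0}

```text
time_s: 7.12
position: [0.5633, -0.0645, 0.1289]
tcp_rot: [0.005, 0.514, 0.858, 0.005]
wrist_force: [-8.7, 2.7, 25.5]
gripper_width: 0.0
```

Emit:
play_rows:
  deltas:
    - {"dx": 0, "dy": 0, "dz": -15, "ax": 0, "ay": 0, "az": 0, "jaw": 0}
    - {"dx": 0, "dy": 0, "dz": -15, "ax": 0, "ay": 0, "az": 0, "jaw": 0}
    - {"dx": 0, "dy": 0, "dz": -4, "ax": -0.003, "ay": 0.012, "az": 0, "jaw": 0}
    - {"dx": 0, "dy": 0, "dz": 0, "ax": 0, "ay": 0, "az": 0, "jaw": 0}
    - {"dx": 0, "dy": 0, "dz": 0, "ax": 0, "ay": 0, "az": 0, "jaw": 0}
    - {"dx": 0, "dy": 0, "dz": 0, "ax": 0, "ay": 0, "az": 0, "jaw": 0}

```text
time_s: 7.88
position: [0.5634, -0.0649, 0.165]
tcp_rot: [0.001, 0.515, 0.857, 0.01]
wrist_force: [0.1, -0.7, -0.2]
gripper_width: 0.0003
```

```bash
cat > look.py <<'E'
import sys,cv2
from h import *
from plant import viewer
rel([.5617,-.0643,.129])
r=viewer.read_camera("side");np.save(sys.argv[1]+".npy",r["color"])
cv2.imwrite(f"pics/{sys.argv[1]}.png",cv2.resize(r["color"][150:260,210:330,::-1],None,fx=5,fy=5,interpolation=cv2.INTER_CUBIC))
E
python3 look.py s1
```

```text
t 7.875 pos [ 0.5634 -0.0649  0.165 ] yaw x 118.1 tilt [ 0.011  0.016 -1.   ] F [ 0.1 -0.7 -0.2] w 0.0002866324162794224 j [-0.14  0.42  1.81  0.02  0.9  -0.65]
delta tool mm [ 1.  -1.9 36. ]
```

View pics/s1.png

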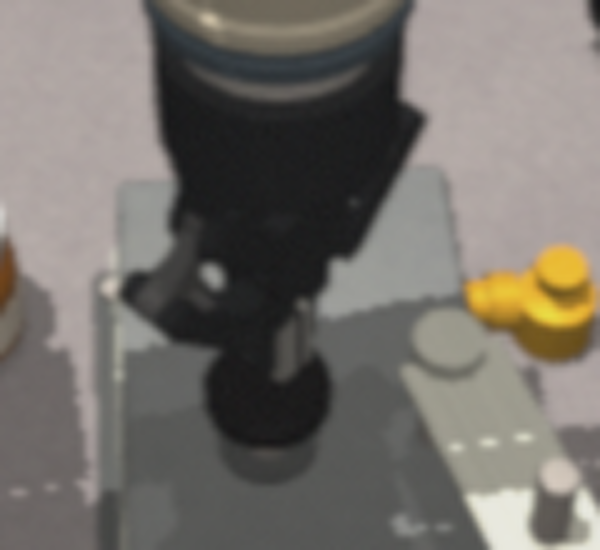

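Stop reached (z 0.129, 25 N) and the plunger is back up. The gripper hides the pin here. Running the second and third strokes the same way.

Emit:
play_rows:
  deltas:
    - {"dx": 1, "dy": -2, "dz": 9, "ax": 0.017, "ay": -0.009, "az": 0, "jaw": 0}
    - {"dx": 0, "dy": 0, "dz": 10, "ax": 0, "ay": 0, "az": 0, "jaw": 0}
    - {"dx": 0, "dy": 0, "dz": 10, "ax": 0, "ay": 0, "az": 0, "jaw": 0}
    - {"dx": 0, "dy": 0, "dz": 6, "ax": 0, "ay": 0, "az": 0, "jaw": 0}
    - {"dx": 0, "dy": 0, "dz": 4, "ax": 0, "ay": 0, "az": 0, "jaw": 0}
    - {"dx": 0, "dy": 0, "dz": 2, "ax": 0, "ay": 0, "az": 0, "jaw": 0}

```text
time_s: 8.68
position: [0.5613, -0.0648, 0.1289]
tcp_rot: [0.0, 0.514, 0.858, -0.001]
wrist_force: [-9.8, 0.4, 23.0]
gripper_width: 0.0002
```

Emit:
play_rows:
  deltas:
    - {"dx": 0, "dy": 0, "dz": -15, "ax": 0, "ay": 0, "az": 0, "jaw": 0}
    - {"dx": 0, "dy": 0, "dz": -15, "ax": 0, "ay": 0, "az": 0, "jaw": 0}
    - {"dx": 0, "dy": 0, "dz": -3, "ax": 0, "ay": 0, "az": 0, "jaw": 0}
    - {"dx": 0, "dy": 0, "dz": 0, "ax": 0, "ay": 0, "az": 0, "jaw": 0}
    - {"dx": 0, "dy": 0, "dz": 0, "ax": 0, "ay": 0, "az": 0, "jaw": 0}
    - {"dx": 0, "dy": 0, "dz": 0, "ax": 0, "ay": 0, "az": 0, "jaw": 0}

```text
time_s: 9.43
position: [0.5603, -0.0643, 0.1609]
tcp_rot: [-0.001, 0.514, 0.858, -0.002]
wrist_force: [-0.1, -0.4, 0.5]
gripper_width: -0.0
```

```bash
python3 -c "
from h import *
rel([.5617,-.0643,.129])"
```

```text
t 9.425 pos [ 0.5603 -0.0643  0.1609] yaw x 118.2 tilt [-0.004 -0.002 -1.   ] F [-0.1 -0.4  0.5] w -2.4098379022246584e-05 j [-0.13  0.43  1.82 -0.    0.9  -0.62]
delta tool mm [-0.7  1.4 31.9]
```

Emit:
play_rows:
  deltas:
    - {"dx": -1, "dy": 1, "dz": 8, "ax": 0, "ay": 0, "az": 0, "jaw": 0}
    - {"dx": 0, "dy": 0, "dz": 9, "ax": 0, "ay": 0, "az": 0, "jaw": 0}
    - {"dx": 0, "dy": 0, "dz": 9, "ax": 0, "ay": 0, "az": 0, "jaw": 0}
    - {"dx": 0, "dy": 0, "dz": 6, "ax": 0, "ay": 0, "az": 0, "jaw": 0}
    - {"dx": 0, "dy": 0, "dz": 4, "ax": 0, "ay": 0, "az": 0, "jaw": 0}
    - {"dx": 0, "dy": 0, "dz": 2, "ax": 0, "ay": 0, "az": 0, "jaw": 0}

```text
time_s: 10.18
position: [0.5621, -0.0648, 0.129]
tcp_rot: [-0.001, 0.514, 0.858, -0.002]
wrist_force: [-8.2, 1.6, 19.1]
gripper_width: -0.0004
```

Emit:
play_rows:
  deltas:
    - {"dx": 0, "dy": 0, "dz": -15, "ax": 0, "ay": 0, "az": 0, "jaw": 0}
    - {"dx": 0, "dy": 0, "dz": -15, "ax": 0, "ay": 0, "az": 0, "jaw": 0}
    - {"dx": 0, "dy": 0, "dz": -3, "ax": 0, "ay": 0, "az": 0, "jaw": 0}
    - {"dx": 0, "dy": 0, "dz": 0, "ax": 0, "ay": 0, "az": 0, "jaw": 0}
    - {"dx": 0, "dy": 0, "dz": 0, "ax": 0, "ay": 0, "az": 0, "jaw": 0}
    - {"dx": 0, "dy": 0, "dz": 0, "ax": 0, "ay": 0, "az": 0, "jaw": 0}

```text
time_s: 10.92
position: [0.5614, -0.0646, 0.1612]
tcp_rot: [-0.002, 0.514, 0.858, -0.002]
wrist_force: [-0.6, -0.4, 0.3]
gripper_width: 0.0006
```

```bash
python3 -c "
from h import *
rel([.5617,-.0643,.129])"
```

```text
t 10.925 pos [ 0.5614 -0.0646  0.1612] yaw x 118.2 tilt [-0.006 -0.002 -1.   ] F [-0.6 -0.4  0.3] w 0.0005827154630787009 j [-0.13  0.43  1.81 -0.    0.91 -0.62]
delta tool mm [ 0.1  0.6 32.2]
```

Strokes 4 and 5.

Emit:
play_rows:
  deltas:
    - {"dx": 0, "dy": 0, "dz": 8, "ax": 0, "ay": 0, "az": 0, "jaw": 0}
    - {"dx": 0, "dy": 0, "dz": 9, "ax": 0, "ay": 0, "az": 0, "jaw": 0}
    - {"dx": 0, "dy": 0, "dz": 9, "ax": 0, "ay": 0, "az": 0, "jaw": 0}
    - {"dx": 0, "dy": 0, "dz": 6, "ax": 0, "ay": 0, "az": 0, "jaw": 0}
    - {"dx": 0, "dy": 0, "dz": 4, "ax": 0, "ay": 0, "az": 0, "jaw": 0}
    - {"dx": 0, "dy": 0, "dz": 2, "ax": 0, "ay": 0, "az": 0, "jaw": 0}

```text
time_s: 11.68
position: [0.5617, -0.0647, 0.1289]
tcp_rot: [-0.002, 0.514, 0.858, -0.002]
wrist_force: [-9.3, 0.8, 20.1]
gripper_width: 0.0002
```

Emit:
play_rows:
  deltas:
    - {"dx": 0, "dy": 0, "dz": -15, "ax": 0, "ay": 0, "az": 0, "jaw": 0}
    - {"dx": 0, "dy": 0, "dz": -15, "ax": 0, "ay": 0, "az": 0, "jaw": 0}
    - {"dx": 0, "dy": 0, "dz": -3, "ax": 0, "ay": 0, "az": 0, "jaw": 0}
    - {"dx": 0, "dy": 0, "dz": 0, "ax": 0, "ay": 0, "az": 0, "jaw": 0}
    - {"dx": 0, "dy": 0, "dz": 0, "ax": 0, "ay": 0, "az": 0, "jaw": 0}
    - {"dx": 0, "dy": 0, "dz": 0, "ax": 0, "ay": 0, "az": 0, "jaw": 0}

```text
time_s: 12.42
position: [0.5609, -0.0645, 0.1612]
tcp_rot: [-0.003, 0.514, 0.858, -0.003]
wrist_force: [0.4, -0.4, -0.1]
gripper_width: -0.0004
```

Emit:
play_rows:
  deltas:
    - {"dx": 0, "dy": 0, "dz": 8, "ax": 0, "ay": 0, "az": 0, "jaw": 0}
    - {"dx": 0, "dy": 0, "dz": 9, "ax": 0, "ay": 0, "az": 0, "jaw": 0}
    - {"dx": 0, "dy": 0, "dz": 9, "ax": 0, "ay": 0, "az": 0, "jaw": 0}
    - {"dx": 0, "dy": 0, "dz": 6, "ax": 0, "ay": 0, "az": 0, "jaw": 0}
    - {"dx": 0, "dy": 0, "dz": 4, "ax": 0, "ay": 0, "az": 0, "jaw": 0}
    - {"dx": 0, "dy": 0, "dz": 2, "ax": 0, "ay": 0, "az": 0, "jaw": 0}

```text
time_s: 13.18
position: [0.5612, -0.0645, 0.1289]
tcp_rot: [-0.003, 0.514, 0.858, -0.003]
wrist_force: [-8.1, 0.9, 20.6]
gripper_width: -0.0001
```

Emit:
play_rows:
  deltas:
    - {"dx": 0, "dy": 0, "dz": -15, "ax": 0, "ay": 0, "az": 0, "jaw": 0}
    - {"dx": 0, "dy": 0, "dz": -15, "ax": 0, "ay": 0, "az": 0, "jaw": 0}
    - {"dx": 0, "dy": 0, "dz": -15, "ax": 0, "ay": 0, "az": 0, "jaw": 0}
    - {"dx": 0, "dy": 0, "dz": -30, "ax": 0, "ay": 0, "az": 0, "jaw": 0}
    - {"dx": 0, "dy": 0, "dz": -30, "ax": 0, "ay": 0, "az": 0, "jaw": 0}
    - {"dx": 0, "dy": 0, "dz": 0, "ax": 0, "ay": 0, "az": 0, "jaw": 0}
    - {"dx": 0, "dy": 0, "dz": 0, "ax": 0, "ay": 0, "az": 0, "jaw": 0}

```text
time_s: 14.05
position: [0.561, -0.0642, 0.2368]
tcp_rot: [-0.004, 0.514, 0.858, -0.003]
wrist_force: [-0.2, 0.4, -0.6]
gripper_width: 0.0
```

Emit:
play_rows:
  deltas:
    - {"dx": 0, "dy": 0, "dz": -50, "ax": 0, "ay": 0, "az": 0, "jaw": 0}
    - {"dx": 23, "dy": -43, "dz": 0, "ax": 0, "ay": 0, "az": 0, "jaw": 0}
    - {"dx": 23, "dy": -43, "dz": 0, "ax": 0, "ay": 0, "az": 0, "jaw": 0}
    - {"dx": 23, "dy": -43, "dz": 0, "ax": 0, "ay": 0, "az": 0, "jaw": 0}
    - {"dx": 0, "dy": 0, "dz": 0, "ax": 0, "ay": 0, "az": 0, "jaw": 0}

```text
time_s: 14.68
position: [0.4086, -0.0636, 0.2842]
tcp_rot: [-0.009, 0.514, 0.858, -0.005]
wrist_force: [-0.0, 0.5, 0.2]
gripper_width: -0.0
```

```bash
python3 look.py f1
python3 - <<'E'
from plant import viewer
import cv2
r=viewer.read_camera("top");cv2.imwrite("pics/f2.png",cv2.resize(r["color"][110:290,170:420,::-1],None,fx=3,fy=3,interpolation=cv2.INTER_CUBIC))
E
```

```text
t 14.675 pos [ 0.4086 -0.0636  0.2842] yaw x 118.2 tilt [-0.02  0.   -1.  ] F [-0.   0.5  0.2] w -1.526302766057011e-05 j [-0.18  0.04  2.   -0.    1.12 -0.67]
delta tool mm [-74.4 137.3 152.1]
```

View pics/f1.png

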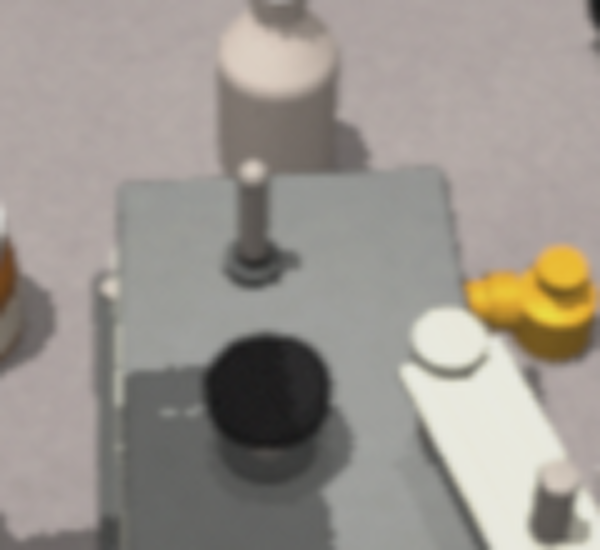

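View pics/f2.png

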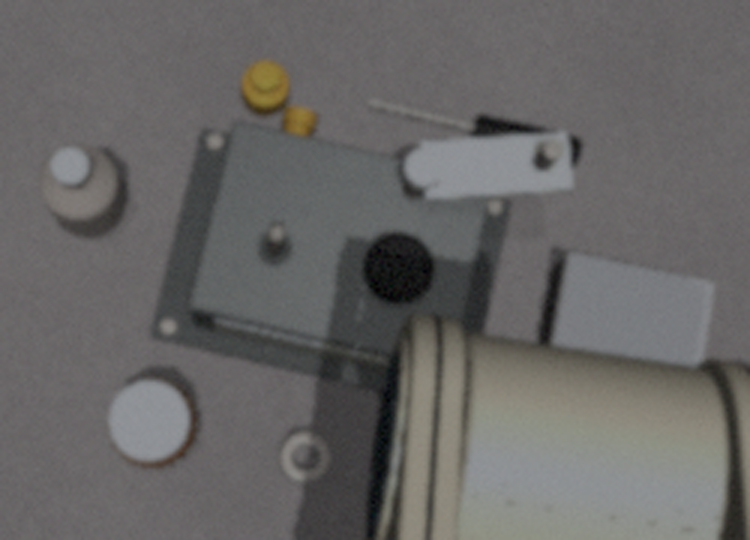

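Side view: the pin is out with its tip at crop (252,162), and there is a dark band above the collar at (254,252). The plunger is up at (268,390). Top view: the guard is swung right and the bystanders in view are unmoved. Quick numeric check of the pin height and plunger, then I'll hand in.

Run:
```python
from h import *
from plant import bot
# pin axis: plunger(.5617,-.0643)+ 85mm along pump y (yaw -.261)
p=np.array([.5617+.085*np.sin(.261),-.0643+.085*np.cos(.261)])
for z in(.116,.151,.162,.173):print(z,((proj("side",[*p,z])-[210,150])*5).round(0))
print("plunger z .129/.152",[((proj("side",[.5617,-.0643,z])-[210,150])*5).round(0) for z in(.129,.152)])
hb=back("top",170+410/3,110+168/3,.172);pg=back("top",170+547/3,110+150/3,.2);d=pg-hb;print("guard",(np.arctan2(d[1],d[0])-(np.pi-.261))%(2*np.pi))
```

```text
0.116 [250. 258.]
0.151 [250. 202.]
0.162 [250. 184.]
0.173 [250. 165.]
plunger z .129/.152 [array([264., 415.]), array([264., 380.])]
guard 1.8672008922059202
```

```bash
python3 -c "
from plant import bot
print(bot.close_job())"
```

```text
the job is handed in; nothing more can be done
None
```

The job is done and handed in, at about 15 s of the 58 s allowed.

**What I did:** I pushed the guard aside by its peg with the shut fingertips. Then I pumped the plunger five full strokes, each down to the hard stop (tip at z 0.129 m, vertical force 25 N at most) with a full return. The fingers ended clear of everything.

**Last checks:**
- **Guard:** it measures about 1.87 rad, well past the 1.2 needed.
- **Pin:** its tip sits at the pixel row expected for 173 mm, and a dark band shows above the collar, so it is fully out.
- **Plunger:** it is up.
- **Bystanders:** those in view look unmoved. The beaker was hidden under the arm in the last top view, so I did not check it again; the arm stayed high above it.

The first move call was refused for missing fields before anything moved. No check failed or disagreed. The gripper hid the pin during pumping, so I made all five strokes without counting its steps, because extra strokes do nothing.

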